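# Refile the pocket binders in reverse order

### The arm

A 7-joint arm with a two-finger parallel gripper is mounted at the origin on the work surface. World frame = base frame: x ahead of the robot, y to its left, z up, the work surface at z = 0. Lengths are in m, angles in rad, forces in N, time in s.
With the tool pointing down it reaches from about 0.425 to 1.025 m from the base axis. Payload 3.6 kg.
Tool frame: the origin (TCP) lies between the finger pads; the fingertips stand 22 mm ahead of it and the grasp point (between the pads) lies 3 mm ahead of it; z points along the fingers, y is the line along which they close (so a half turn about z gives the same grasp; the last joint's range is limited). The gripper opens to 85 mm and grips with 20 to 120 N. Pads are 22 mm wide; open, the fingers measure 114 mm over their backs; the gripper's body (76 mm by 85 mm) begins 54 mm behind the grasp point. The pads swing forward as they close: fully open they stand 13 mm farther back than shut.
Start: joints at [1.101, 0.591, 0.048, 1.609, -0.033, 0.943, -0.034], TCP at [0.267, -0.674, 0.233] pointing down, gripper open.
Joint ranges: [-2.69, 2.69], [-0.47, 2.24], [-1.27, 1.36], [0.19, 2.51], [-1.53, 4.68], [0.08, 2.07], [-3.09, 3.09]. Speed limits (rad/s): [2.57, 2.57, 3.14, 3.14, 3.14, 3.14, 3.14].

### API

Orientations are given as [roll, pitch, yaw] about the fixed x, y, z axes, in that order (R = Rz(yaw) Ry(pitch) Rx(roll)).
In Python, from rig import manip gives the robot as it stands. The module is installed in compiled form; this text tells all that it offers.
- The arm moves only by the tool jog_arm, never from a script. Its argument "moves" is a list of rows, each a list of 7 numbers: the turn, a rotation vector about the world's x, y, z in degrees, then the shift along the world's x, y, z in m, then the opening, from 0 (shut) to 1 (fully open). In form: [[wx, wy, wz, tx, ty, tz, fingers], ...]. A call has 1 to 12 rows; each row is the pose to reach, as a shift and turn from the pose commanded when the call began; what a row does not reach only later rows make up. A row lasts 1/12 s, in which the tool goes at most 41.7 mm and 7.16 degrees, less where a joint would pass 70% of its speed; a pose out of reach is approached as far as the arm can. A call with a gripper value outside its range is refused whole. The fingers move at their own pace and stop on an object; the grip force is fixed at half the most. Time passes only in rows, so rows that repeat a pose let the fingers close. It gives the time, the measured TCP pose, the force, the opening and the grip force at its end, in the units of the state.
- manip.observe(): the state, without advancing time (a new reading comes with each control period).
- manip.grab_frame(name): name is "scene" or "top" or "wrist"; returns the picture (400x640x3 uint8, red, green, blue); there is no depth.
- manip.camera_model(name): a dict with "intrinsics" (3x3 intrinsics, pixels), "k1" (the pictures are not rectified: a ray, as slopes to the right and down, at radius r is drawn at 1 + k1 r^2 times it, then the intrinsics apply), "R" (3x3) and "t" (3): a world point X has camera coordinates R X + t; the wrist camera has in their place "tool_from_camera" (4x4, takes a point from camera to tool coordinates, whose origin is the TCP and whose axes are the flange's). Camera axes: x right, y down, z forward; pixel columns grow to the right and rows downward; lengths in m; the calibration is good to about 2 mm. A picture is of the moment at which its call begins: read the wrist's pose just before it. camera_model takes no time and is no camera call.
- manip.finish_job(): hands the job in; it is judged then, once.
The state is a dict: "t": time; "qpos": joint angles; "joint_vel": joint speeds; "tau": joint torques, N m; "tcp_pos": TCP position; "orientation": TCP orientation; "ft_force": force on the tool from outside, world axes, zero at the start; "moment": the same for the moment, N m; "opening": finger opening in m; "grip_force": force on a finger pad.
Only numpy, scipy, OpenCV 4.12 (cv2) and the standard library are available. Lean on these libraries where they do the work, as an engineer would, in place of code of your own. Each camera call takes 0.05 s, during which the arm holds its last target. There are 200 camera calls.

### The job

The returned pocket binders were lined up the wrong way round. Move all four, one at a time, from the wooden tray with the coloured inserts into the empty white rack, one to a bay, in reverse order: the binder at the left end of the tray goes to the right end of the rack, and so on. Keep them upright, lower them rather than dropping them, and leave each one standing flat on the floor of its bay with its depth along the bay as in the tray.

Things in the scene. Friction and masses are not known exactly. Their poses are not given: they have to be found in the camera images.
- binder_red: red pocket ring binder, stiff covers, 95 mm deep (x), 32 mm thick (y), 125 mm tall (z), about 0.2 kg; loose, standing in its insert in the tray at the start. Spine with white label and ring faces its +x, away from the robot; pale paper shows between the covers from above. Origin: centre of underside. Neighbours stand about 34 mm apart face to face.
- binder_blue: deep blue pocket ring binder, stiff covers, 95 mm deep (x), 32 mm thick (y), 125 mm tall (z), about 0.2 kg; loose, standing in its insert in the tray at the start. Spine with white label and ring faces its +x, away from the robot; pale paper shows between the covers from above. Origin: centre of underside. Neighbours stand about 34 mm apart face to face.
- binder_black: black pocket ring binder, stiff covers, 95 mm deep (x), 32 mm thick (y), 125 mm tall (z), about 0.2 kg; loose, standing in its insert in the tray at the start. Spine with white label and ring faces its +x, away from the robot; pale paper shows between the covers from above. Origin: centre of underside. Neighbours stand about 34 mm apart face to face.
- binder_purple: light purple (lavender) pocket ring binder, stiff covers, 95 mm deep (x), 32 mm thick (y), 125 mm tall (z), about 0.2 kg; loose, standing in its insert in the tray at the start. Spine with white label and ring faces its +x, away from the robot; pale paper shows between the covers from above. Origin: centre of underside. Neighbours stand about 34 mm apart face to face.
- insert_red: red shallow plastic bay insert fixed in the wooden tray, the colour of the binder that stands in it at the start, so that it marks where that binder came from. 129 mm (x) by 64 mm (y), walls 3 mm thick, rim 18 mm high, floor 3 mm thick. Origin at the centre of its underside, axes parallel to the tray's.
- insert_blue: blue shallow plastic bay insert fixed in the wooden tray, the colour of the binder that stands in it at the start, so that it marks where that binder came from. 129 mm (x) by 64 mm (y), walls 3 mm thick, rim 18 mm high, floor 3 mm thick. Origin at the centre of its underside, axes parallel to the tray's.
- insert_black: black shallow plastic bay insert fixed in the wooden tray, the colour of the binder that stands in it at the start, so that it marks where that binder came from. 129 mm (x) by 64 mm (y), walls 3 mm thick, rim 18 mm high, floor 3 mm thick. Origin at the centre of its underside, axes parallel to the tray's.
- insert_purple: purple shallow plastic bay insert fixed in the wooden tray, the colour of the binder that stands in it at the start, so that it marks where that binder came from. 129 mm (x) by 64 mm (y), walls 3 mm thick, rim 18 mm high, floor 3 mm thick. Origin at the centre of its underside, axes parallel to the tray's.
- tray: the rack to empty: brown wooden tray, 157 mm (x) by 272 mm (y) by 6 mm, fixed; carries the four coloured inserts in a row along its y, their centres at y = -99, -33, +33, +99 mm. Origin at the centre of its underside, x roughly away from the robot, y roughly to the robot's left.
- rack: rack to fill: white and grey, fixed, 129 (x) by 272 mm (y), rim and ribs 22 mm high, floor 6 mm thick; beside the tray, left or right of it, axes within 25 degrees of the tray's. Four bays in a row, centres at x = 0, y = -99, -33, +33, +99 mm, each 119 (x) by 58 mm (y) inside. Binder depth goes along x. Origin: centre of underside; x roughly away from the robot, y to its left.
Not all that is in view belongs to the job. Leave any green look-alike of the binder_black alone.

How it is judged:
By the outcome, as a careful person would: the job done as asked, in the order asked, and still so for the second after the job is handed in, with the robot touching nothing.
It also fails if it takes over 120 s, if anything falls off the work surface, if the arm or the gripper's body presses on something with over 40 N, if the wrist force passes 120 N, or if a joint passes its speed limit or range.

## Working session

There is one attempt and no reset: what is moved stays moved. The work goes in short steps, Python scripts to look and compute and a tool call to move; the robot and the scene stay as the last step left them, time stands still between calls to the robot, and variables do not carry over. Pictures are saved under pics/ and viewed, at most 14 in all, crops included, and the job is handed in when it is done.

Besides the shell and the picture viewer there is one more tool, called as a command line: name --pt "numbers of a row" for each row, then --argument value for the rest. jog_arm: Moves the arm, as the interface text tells. Its arguments: {"type":"object","properties":{"moves":{"type":"array","items":{"type":"array","items":{"type":"number"}}}},"required":["moves"]}

```bash
mkdir -p pics
python3 - <<'E'
from rig import manip
import cv2
for n in ("scene","top"):
    cv2.imwrite(f"pics/{n}0.png",manip.grab_frame(n)[:,:,::-1])
    m=manip.camera_model(n);print(n,m)
print(manip.observe())
E
```

```text
scene {'intrinsics': array([[363.2101943 ,   0.        , 312.91347597],
       [  0.        , 363.2101943 , 206.16796534],
       [  0.        ,   0.        ,   1.        ]]), 'k1': -0.025744090432891054, 'R': array([[-0.54846879,  0.83612183,  0.00906995],
       [ 0.59923467,  0.40059741, -0.69313745],
       [-0.58318075, -0.37472923, -0.72074837]]), 't': array([ 0.30047512, -0.33144748,  1.0602978 ])}
top {'intrinsics': array([[474.63665613,   0.        , 315.39504456],
       [  0.        , 474.63665613, 206.78718057],
       [  0.        ,   0.        ,   1.        ]]), 'k1': -0.11614169996415347, 'R': array([[ 0.02920123, -0.99950056, -0.01207973],
       [-0.992067  , -0.02750155, -0.12266511],
       [ 0.12227163,  0.01556587, -0.9923746 ]]), 't': array([-0.02264723,  0.5811421 ,  0.9096621 ])}
{'t': 0.1, 'qpos': array([ 1.10050527,  0.59204927,  0.04831716,  1.60971542, -0.03327778,
        0.94270159, -0.03372215]), 'joint_vel': array([ 5.62361413e-04, -2.23149701e-03, -2.27816383e-04, -4.06374962e-03,
        1.20473688e-03, -5.08427539e-05, -1.21751218e-03]), 'tau': array([ 4.51701417e-03, -5.49993825e+01,  1.55290693e+00, -1.98822087e+01,
        9.62961669e-03,  3.89705849e-03,  1.23656997e-05]), 'tcp_pos': array([ 0.26647298, -0.67343999,  0.23153179]), 'orientation': array([-3.13952838e+00,  1.42019341e-04,  3.76851173e-01]), 'ft_force': array([ 0.62897142,  0.28088008, -1.08611477]), 'moment': array([-0.01078938, -0.0091762 ,  0.01357671]), 'grip_force': 0.0, 'opening': 0.08552457507149533}
```

View pics/top0.png

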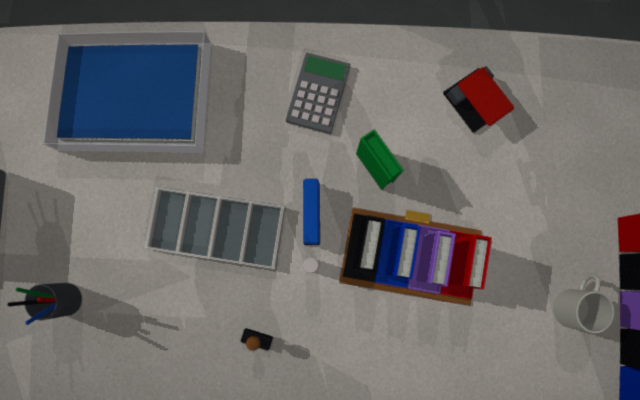

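View pics/scene0.png

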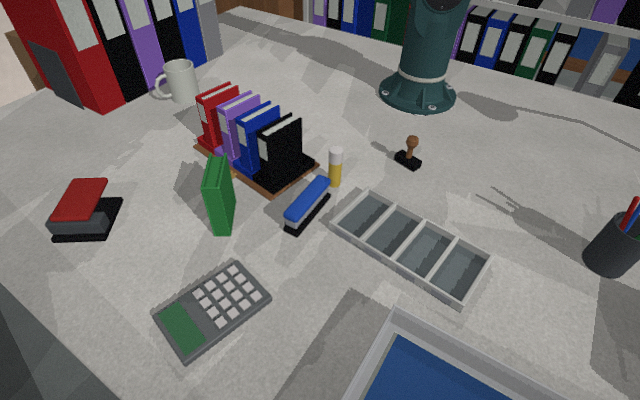

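Top view: the tray is on the right (black, blue, purple, red from left to right) at about (345-490, 210-300), and the empty rack is on the left at (150-283, 188-270). The stapler and a small glue stick stand between them. I'll enlarge both next.

Run:
```python
import cv2,numpy as np
a=cv2.imread("pics/top0.png")
c=cv2.resize(a[195:315,335:495],None,fx=5,fy=5,interpolation=cv2.INTER_CUBIC)
c=np.clip(c.astype(float)*1.8,0,255).astype('u1');cv2.imwrite("pics/c1.png",c)
c=cv2.resize(a[175:285,140:300],None,fx=5,fy=5,interpolation=cv2.INTER_CUBIC)
cv2.imwrite("pics/c2.png",c)
```

```text
(no output)
```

View pics/c1.png

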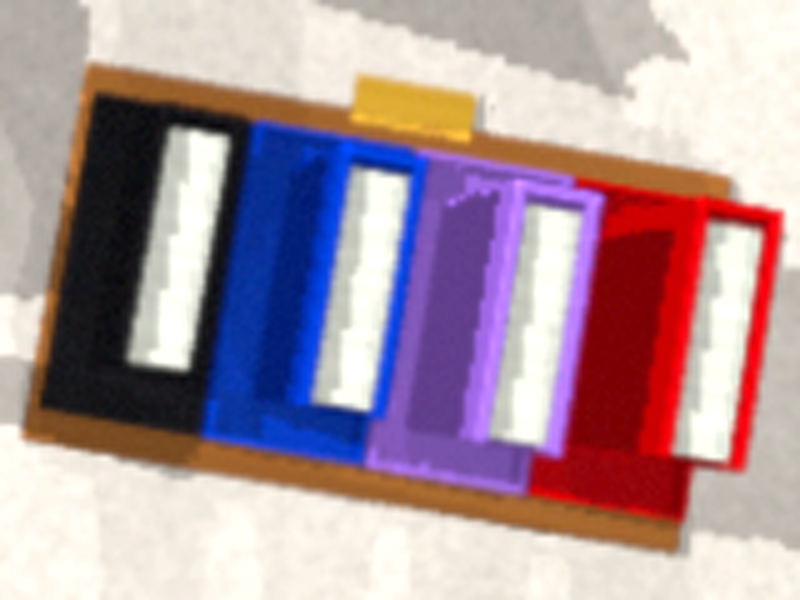

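View pics/c2.png

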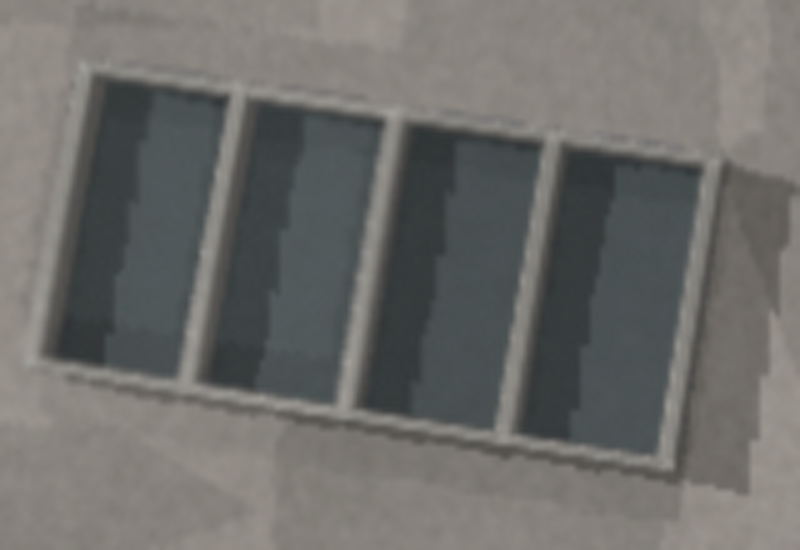

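The crops show the tray rim corners, the four binder tops (paper strips) and the rack rim corners clearly. I'll convert these to world positions.

```bash
cat > h.py <<'E'
import numpy as np,cv2
from rig import manip
def ray(uv,m):
    D=np.array([m["k1"],0,0,0.])
    n=cv2.undistortPoints(np.float64(uv).reshape(-1,1,2),m["intrinsics"],D)[:,0]
    return np.c_[n,np.ones(len(n))]
def toworld(uv,z,name="top",Rt=None):
    m=manip.camera_model(name)
    R,t=(m["R"],m["t"]) if Rt is None else Rt
    d=ray(uv,m)@R; c=-R.T@t
    return c+d*((z-c[2])/d[:,2])[:,None]
def project(X,m,R,t):
    return cv2.projectPoints(np.float64(X).reshape(-1,3),cv2.Rodrigues(R)[0],np.float64(t),m["intrinsics"],np.array([m["k1"],0,0,0.]))[0][:,0]
def fit(P,dx,dy):
    "rect TL TR BR BL in image (TL=+x+y) -> centre,yaw"
    M=np.array([[dx,dy],[dx,-dy],[-dx,-dy],[-dx,dy]])/2
    P=P[:,:2];c=P.mean(0);A=P-c
    yaw=np.arctan2((M[:,0]*A[:,1]-M[:,1]*A[:,0]).sum(),(M*A).sum())
    return c.round(4),round(float(np.degrees(yaw)),2),(np.linalg.norm(A[0]-A[1]),np.linalg.norm(A[1]-A[2]),np.linalg.norm(A[2]-A[3]),np.linalg.norm(A[3]-A[0]))
def rot(d): a=np.radians(d);return np.array([[np.cos(a),-np.sin(a)],[np.sin(a),np.cos(a)]])
E
python3 - <<'E'
from h import *
np.set_printoptions(precision=4,suppress=True)
def px(c,o): return (np.array(c)+.5)/5-.5+np.array(o)
T=(335,195);K=(140,175)
tr=fit(toworld(px([(90,63),(734,178),(678,553),(25,438)],T),.006),.157,.272)
rk=fit(toworld(px([(85,66),(721,160),(672,470),(32,362)],K),.022),.129,.272)
print("tray",tr);print("rack",rk)
for n,y in zip(("black","blue","purple","red"),(.099,.033,-.033,-.099)): print(n,"insert",tr[0]+rot(tr[1])@[0,y],"bay",rk[0]+rot(rk[1])@[0,-y])
for n,c in dict(red=[(700,198),(783,212),(745,470),(665,455)],purple=[(515,180),(605,193),(560,457),(475,442)],blue=[(342,140),(425,155),(382,418),(300,403)]).items():
    print(n,fit(toworld(px(c,T),.134),.095,.032))
for n,c in dict(black=[(172,126),(230,130),(190,370),(128,366)],blue=[(352,165),(408,170),(370,408),(312,402)],purple=[(530,205),(583,208),(545,443),(492,440)],red=[(708,220),(760,228),(727,460),(675,458)]).items():
    print("paper",n,fit(toworld(px(c,T),.132),.08,.024))
E
```

```text
tray (array([ 0.4896, -0.2041]), -8.63, (np.float64(0.2705771234910279), np.float64(0.15525068296707437), np.float64(0.2698815875843262), np.float64(0.15507496685621144)))
rack (array([0.5358, 0.198 ]), -7.04, (np.float64(0.2673041355215098), np.float64(0.1260864167085854), np.float64(0.26645988974832124), np.float64(0.12346750743050185)))
black insert [ 0.5045 -0.1062] bay [0.5237 0.0997]
blue insert [ 0.4946 -0.1715] bay [0.5318 0.1652]
purple insert [ 0.4846 -0.2367] bay [0.5398 0.2308]
red insert [ 0.4747 -0.302 ] bay [0.5479 0.2963]
red (array([ 0.48 , -0.302]), -8.5, (np.float64(0.03074410134854557), np.float64(0.09298840746445389), np.float64(0.02939277161106312), np.float64(0.09227386962965363)))
purple (array([ 0.4842, -0.2352]), -8.97, (np.float64(0.03276992091516465), np.float64(0.09505553739275587), np.float64(0.030722925562120747), np.float64(0.09389544636879697)))
blue (array([ 0.4965, -0.172 ]), -8.69, (np.float64(0.03012238659919593), np.float64(0.09440005130424085), np.float64(0.029426255955220273), np.float64(0.0942876554241775)))
paper black (array([ 0.5059, -0.1074]), -8.5, (np.float64(0.020743480854637383), np.float64(0.08633468192462924), np.float64(0.021921842401163596), np.float64(0.08655152117257806)))
paper blue (array([ 0.4939, -0.1718]), -8.49, (np.float64(0.020142151450314023), np.float64(0.08552121859302078), np.float64(0.020655930808468274), np.float64(0.08523385201712184)))
paper purple (array([ 0.4821, -0.2352]), -8.66, (np.float64(0.01920015199609745), np.float64(0.08461828184727874), np.float64(0.018980861606448858), np.float64(0.08450776805672132)))
paper red (array([ 0.4772, -0.3005]), -8.11, (np.float64(0.01924506610782707), np.float64(0.08364993450515061), np.float64(0.0188854801717032), np.float64(0.08563008813880497)))
```

Run:
```python
from h import *
m=manip.camera_model("scene")
for p in [(.267,-.674,.233),(.267,-.674,.0),(.267,-.674,.4),(.13,-.6,0),(.49,-.6,0),(.49,-.6,.3)]: print(p,project([p],m,m["R"],m["t"]))
print(toworld([(619,215),(619,254),(619,400)],0),toworld([(619,215),(619,254),(619,400)],.3))
print(manip.camera_model("wrist"))
cv2.imwrite("pics/w0.png",manip.grab_frame("wrist")[:,:,::-1])
```

```text
(0.267, -0.674, 0.233) [[165.41363461 -12.13367671]]
(0.267, -0.674, 0.0) [[185.27112392  68.56939588]]
(0.267, -0.674, 0.4) [[147.18281454 -87.29553677]]
(0.13, -0.6, 0) [[231.52902312  58.65830837]]
(0.49, -0.6, 0) [[143.43021663 105.84400882]]
(0.49, -0.6, 0.3) [[100.35810995 -14.98351216]]
[[ 5.86249458e-01 -6.61776788e-01  0.00000000e+00]
 [ 5.02153956e-01 -6.58285409e-01  0.00000000e+00]
 [ 1.92966793e-01 -6.58147304e-01  1.11022302e-16]] [[ 0.54919161 -0.46430162  0.3       ]
 [ 0.49100519 -0.4618859   0.3       ]
 [ 0.27707585 -0.46179035  0.3       ]]
{'intrinsics': array([[298.27048813,   0.        , 323.15127731],
       [  0.        , 298.27048813, 198.21335728],
       [  0.        ,   0.        ,   1.        ]]), 'k1': 0.014726093280077747, 'tool_from_camera': array([[-1.89465007e-05, -9.54318351e-01, -2.98791707e-01,
         7.61467808e-02],
       [ 9.99999866e-01,  1.36737711e-04, -5.00140403e-04,
         2.07646903e-03],
       [ 5.18149258e-04, -2.98791676e-01,  9.54318220e-01,
        -1.41284167e-01],
       [ 0.00000000e+00,  0.00000000e+00,  0.00000000e+00,
         1.00000000e+00]])}
```

View pics/w0.png

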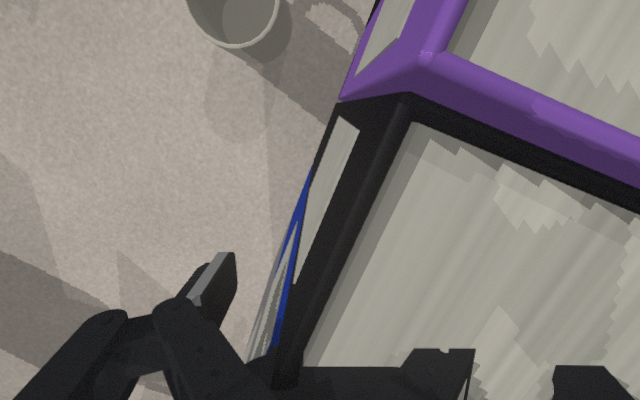

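The wrist camera is beside and above a row of large folders. I need to know how high they are before moving.

Run:
```python
from h import *
from scipy.spatial.transform import Rotation as Ro
s=manip.observe();m=manip.camera_model("wrist");W=np.eye(4);W[:3,:3]=Ro.from_euler("xyz",s["orientation"]).as_matrix();W[:3,3]=s["tcp_pos"]
C=W@m["tool_from_camera"]; print("cam",C[:3,3])
def wr(uv): d=C[:3,:3]@ray([uv],m)[0]; return C[:3,3],d
mt=manip.camera_model("top")
def tr(uv): return -mt["R"].T@mt["t"], ray([uv],mt)[0]@mt["R"]
def tri(a,b):
    (p,d),(q,e)=a,b; x=np.linalg.lstsq(np.c_[d,-e],q-p,rcond=None)[0]
    return p+d*x[0],q+e*x[1]
for u in [(410,93),(343,101)]: 
  print(u,tri(wr(u),tr((619,328))))
  for z in (0,.1,.2,.3): p,d=wr(u); print(p+d*(z-p[2])/d[2])
```

```text
cam [ 0.33819453 -0.64767381  0.37296924]
(410, 93) (array([ 0.39728078, -0.75490945, -0.07424029]), array([ 0.33392872, -0.71554965, -0.09204852]))
[ 0.387472   -0.73710749  0.        ]
[ 0.37425979 -0.71312866  0.1       ]
[ 0.36104758 -0.68914982  0.2       ]
[ 0.34783538 -0.66517099  0.3       ]
(343, 101) (array([ 0.35090685, -0.6681166 , -0.015889  ]), array([ 0.34332037, -0.66613441, -0.01624122]))
[ 0.35038741 -0.66728129  0.        ]
[ 0.34711827 -0.66202416  0.1       ]
[ 0.34384914 -0.65676703  0.2       ]
[ 0.34058   -0.6515099  0.3      ]
```

The big folders' spines stand at about y = -0.66, right at the gripper. I'll go straight up first and watch the force.

jog_arm --pt "0 0 0 0 0 0.01 1" --pt "0 0 0 0 0 0.03 1" --pt "0 0 0 0 0 0.06 1" --pt "0 0 0 0 0 0.09 1" --pt "0 0 0 0 0 0.12 1" --pt "0 0 0 0 0 0.12 1"

```text
t: 0.65
tcp_pos: [0.268, -0.6776, 0.3614]
orientation: [3.128, -0.001, 0.377]
ft_force: [-0.4, 0.0, 1.0]
opening: 0.0853
grip_force: 0.0
```

jog_arm --pt "0 0 -2 0.01 0.02 0 1" --pt "0 0 -5 0.02 0.05 0 1" --pt "0 0 -8 0.035 0.085 0 1" --pt "0 0 -12 0.05 0.12 0 0.9" --pt "0 0 -15 0.065 0.155 0 0.8" --pt "0 0 -18 0.08 0.19 0 0.7" --pt "0 0 -21 0.095 0.225 0 0.6" --pt "0 0 -24 0.11 0.26 0 0.6" --pt "0 0 -27 0.125 0.295 0 0.6" --pt "0 0 -30.2 0.14 0.33 0 0.6" --pt "0 0 -30.2 0.155 0.365 0 0.6" --pt "0 0 -30.2 0.165 0.39 0 0.6"

```text
t: 1.65
tcp_pos: [0.4332, -0.2803, 0.3533]
orientation: [-3.141, -0.001, -0.147]
ft_force: [0.2, 0.1, 0.1]
opening: 0.0515
grip_force: 0.0
```

jog_arm --pt "0 0 0 0.015 0.035 -0.01 0.6" --pt "0 0 0 0.03 0.07 -0.02 0.6" --pt "0 0 0 0.045 0.105 -0.035 0.6" --pt "0 0 0 0.06 0.14 -0.05 0.6" --pt "0 0 0 0.07 0.165 -0.07 0.6" --pt "0 0 0 0.076 0.177 -0.08 0.6" --pt "0 0 0 0.076 0.177 -0.083 0.6" --pt "0 0 0 0.076 0.177 -0.083 0.6" --pt "0 0 0 0.076 0.177 -0.083 0.6"

```text
t: 2.4
tcp_pos: [0.5076, -0.1089, 0.2702]
orientation: [3.141, -0.001, -0.152]
ft_force: [-0.5, -0.3, 0.1]
opening: 0.0512
grip_force: 0.0
```

```bash
cat >> h.py <<'E'
from scipy.spatial.transform import Rotation as Ro
def wristRt():
    s=manip.observe();T=np.eye(4);T[:3,:3]=Ro.from_euler("xyz",s["orientation"]).as_matrix();T[:3,3]=s["tcp_pos"]
    I=np.linalg.inv(T@manip.camera_model("wrist")["tool_from_camera"]);return I[:3,:3],I[:3,3],s
E
python3 - <<'E'
from h import *
R,t,s=wristRt();print({k:s[k] for k in("tcp_pos","orientation","opening","qpos","ft_force")})
np.savez("w1.npz",R=R,t=t)
a=manip.grab_frame("wrist")[:,:,::-1];cv2.imwrite("pics/w1.png",a)
E
```

```text
{'tcp_pos': array([ 0.50757683, -0.10888612,  0.2702473 ]), 'orientation': array([ 3.14055327e+00, -5.89402458e-04, -1.52371372e-01]), 'opening': 0.05117307477212793, 'qpos': array([ 0.19471712,  0.28740935, -0.08852966,  2.0280467 ,  0.03551009,
        0.82697093, -1.63740268]), 'ft_force': array([-0.48754007, -0.3229687 ,  0.05335122])}
```

View pics/w1.png

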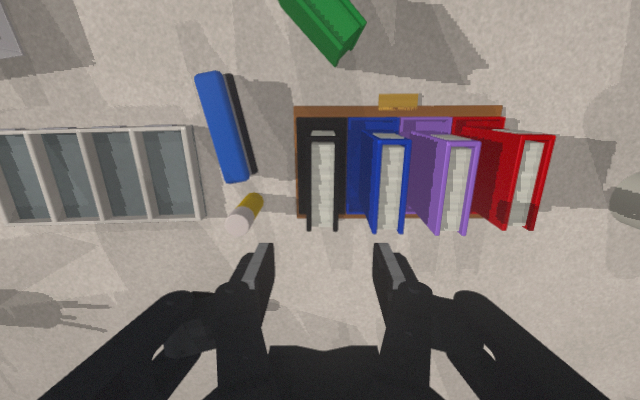

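The view shows the black binder (307-339, 130-231) centred between the fingers, with the others to its right and the rack's right end at (188,125)-(203,220). Quick cross-check of positions.

Run:
```python
from h import *
f=np.load("w1.npz");Rt=(f["R"],f["t"])
for n,c in dict(black=[(309,131),(338,131),(339,231),(306,231)],blue=[(372,136),(410,137),(406,234),(367,232)],purple=[(440,138),(481,140),(467,236),(432,233)],red=[(516,130),(553,133),(535,230),(502,228)]).items():
    print(n,fit(toworld(c,.134,"wrist",Rt),.095,.032))
print(toworld([(189,125),(204,220)],.022,"wrist",Rt))
m=manip.camera_model("top")
c,th=np.array([.5358,.198]),-7.04
print([c+rot(th)@[s*.0645,-.136] for s in(1,-1)])
```

```text
black (array([ 0.5123, -0.1114]), -9.25, (np.float64(0.026395902791108816), np.float64(0.0988161794510355), np.float64(0.03331552312507309), np.float64(0.09888020659322454)))
blue (array([ 0.4992, -0.1733]), -7.95, (np.float64(0.03478414602798252), np.float64(0.09670829486989731), np.float64(0.039579357265601765), np.float64(0.09538412291511165)))
purple (array([ 0.4875, -0.2359]), -8.1, (np.float64(0.03760322189617926), np.float64(0.09587808187237731), np.float64(0.03575037002523386), np.float64(0.09457450504223783)))
red (array([ 0.4836, -0.3028]), -6.83, (np.float64(0.03372354032846875), np.float64(0.09527379493438377), np.float64(0.033113291745681055), np.float64(0.09599948257463996)))
[[0.58490911 0.04912019 0.022     ]
 [0.45686141 0.06531683 0.022     ]]
[array([0.58314526, 0.05512006]), array([0.45511781, 0.07093059])]
```

jog_arm --pt "0 0 0 0 -0.001 -0.02 0.6" --pt "0 0 0 0.001 -0.001 -0.05 0.6" --pt "0 0 0 0.001 -0.001 -0.08 0.6" --pt "0 0 0 0.001 -0.001 -0.105 0.6" --pt "0 0 0 0.001 -0.001 -0.13 0.6" --pt "0 0 0 0.001 -0.001 -0.15 0.6" --pt "0 0 0 0.001 -0.001 -0.163 0.6" --pt "0 0 0 0.001 -0.001 -0.163 0.6"

```text
t: 3.12
tcp_pos: [0.5073, -0.11, 0.1051]
orientation: [3.14, 0.003, -0.153]
ft_force: [0.3, -0.5, 1.6]
opening: 0.051
grip_force: 0.0
```

jog_arm --pt "0 0 0 0 0 0 0.3" --pt "0 0 0 0 0 0 0.25" --pt "0 0 0 0 0 0 0.2" --pt "0 0 0 0 0 0 0.2" --pt "0 0 0 0 0 0 0.2" --pt "0 0 0 0 0 0 0.2"

```text
t: 3.62
tcp_pos: [0.5098, -0.1087, 0.1078]
orientation: [3.141, -0.002, -0.151]
ft_force: [-1.3, -0.0, 5.6]
opening: 0.0314
grip_force: 60.5
```

jog_arm --pt "0 0 0 0 0 0.01 0.2" --pt "0 0 0 0 0 0.03 0.2" --pt "0 0 0 0 0 0.06 0.2" --pt "0 0 0 0 0 0.09 0.2" --pt "0 0 0 0 0 0.12 0.2" --pt "0 0 0 0 0 0.145 0.2" --pt "0 0 0 0 0 0.16 0.2" --pt "0 0 0 0 0 0.16 0.2"

```text
t: 4.28
tcp_pos: [0.5106, -0.1082, 0.2704]
orientation: [-3.141, -0.007, -0.15]
ft_force: [0.4, -0.5, -1.7]
opening: 0.0306
grip_force: 60.2
```

jog_arm --pt "0 0 0 0.001 0.01 0 0.2" --pt "0 0 0.4 0.003 0.03 0 0.2" --pt "0 0 0.8 0.005 0.06 0 0.2" --pt "0 0 1 0.007 0.09 0 0.2" --pt "0 0 1.2 0.009 0.12 0 0.2" --pt "0 0 1.4 0.011 0.15 0 0.2" --pt "0 0 1.6 0.013 0.18 0 0.2" --pt "0 0 1.6 0.014 0.198 0 0.2" --pt "0 0 1.6 0.014 0.206 0 0.2" --pt "0 0 1.6 0.014 0.206 0 0.2" --pt "0 0 1.6 0.014 0.206 0 0.2"

```text
t: 5.2
tcp_pos: [0.5216, 0.0971, 0.2653]
orientation: [3.14, 0.003, -0.122]
ft_force: [0.5, -0.5, -1.9]
opening: 0.0312
grip_force: 60.0
```

Run:
```python
from h import *
R,t,s=wristRt();print({k:s[k] for k in("tcp_pos","orientation","opening","grip_force","ft_force","t")})
np.savez("w2.npz",R=R,t=t)
cv2.imwrite("pics/w2.png",manip.grab_frame("wrist")[:,:,::-1])
```

```text
{'tcp_pos': array([0.5215974 , 0.09710212, 0.26527657]), 'orientation': array([ 3.13969240e+00,  2.89191155e-03, -1.21941158e-01]), 'opening': 0.031237012019282404, 'grip_force': 60.01128852367401, 'ft_force': array([ 0.52263998, -0.53237168, -1.90914867]), 't': 5.2}
```

View pics/w2.png

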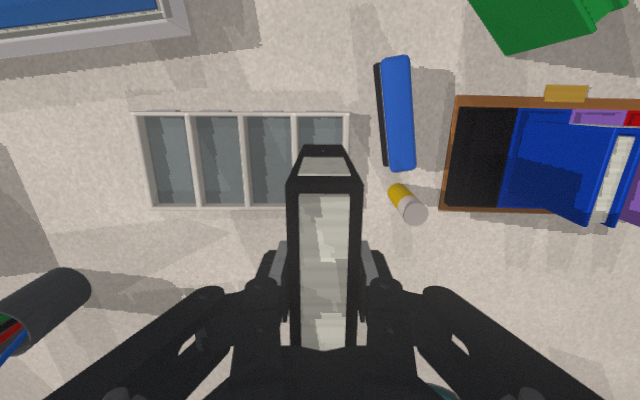

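The black binder hangs straight above the rightmost bay. The rack rim's outer corners are at about (136,113), (350,113), (150,209). Check the rack pose from this view.

Run:
```python
from h import *
f=np.load("w2.npz");Rt=(f["R"],f["t"]);m=manip.camera_model("wrist")
P=toworld([(135,112),(350,112),(150,209)],.022,"wrist",Rt);print(P)
d=P[1]-P[0];print("yaw",np.degrees(np.arctan2(d[1],d[0]))+90,np.linalg.norm(d))
for c,th in (((.5358,.198),-7.04),):
  q=[np.r_[np.array(c)+rot(th)@[sx*.0645,sy*.136],.022] for sx,sy in((1,1),(1,-1),(-1,1))]
  print(np.array(q),project(q,m,*Rt))
# held binder top/bottom spine corners
print(toworld([(288,182),(361,182)],.265-.107+.134,"wrist",Rt),toworld([(306,146),(343,146)],.265-.107+.009,"wrist",Rt))
```

```text
[[0.6161538  0.31637484 0.022     ]
 [0.58453353 0.05373105 0.022     ]
 [0.49102293 0.33580152 0.022     ]]
yaw -6.8649271698267 0.2645403536431926
[[0.61648219 0.32506941 0.022     ]
 [0.58314526 0.05512006 0.022     ]
 [0.48845474 0.34087994 0.022     ]] [[127.97907649 112.58345302]
 [348.98814655 113.30357622]
 [146.90069566 211.19426724]]
[[0.57081994 0.10318842 0.292     ]
 [0.56730138 0.07455576 0.292     ]] [[0.56815011 0.10314388 0.167     ]
 [0.56455684 0.07387117 0.167     ]]
```

jog_arm --pt "0 0 0 0.002 0.001 -0.02 0.2" --pt "0 0 0 0.003 0.002 -0.05 0.2" --pt "0 0 0 0.003 0.002 -0.08 0.2" --pt "0 0 0 0.003 0.002 -0.105 0.2" --pt "0 0 0 0.003 0.002 -0.125 0.2" --pt "0 0 0 0.003 0.002 -0.138 0.2" --pt "0 0 0 0.003 0.002 -0.147 0.2" --pt "0 0 0 0.003 0.002 -0.154 0.2" --pt "0 0 0 0.003 0.002 -0.158 0.2" --pt "0 0 0 0.003 0.002 -0.159 0.2" --pt "0 0 0 0.003 0.002 -0.16 0.2" --pt "0 0 0 0.003 0.002 -0.16 0.2"

```text
t: 6.25
tcp_pos: [0.5263, 0.0999, 0.1072]
orientation: [-3.141, -0.001, -0.123]
ft_force: [-0.6, 0.4, -1.9]
opening: 0.0311
grip_force: 60.0
```

jog_arm --pt "0 0 0 0 0 -0.0005 0.2" --pt "0 0 0 0 0 -0.001 0.2" --pt "0 0 0 0 0 -0.0015 0.2" --pt "0 0 0 0 0 -0.002 0.2"

```text
t: 6.58
tcp_pos: [0.5259, 0.1, 0.1049]
orientation: [-3.141, -0.0, -0.122]
ft_force: [-2.2, 0.2, 6.0]
opening: 0.0311
grip_force: 61.4
```

jog_arm --pt "0 0 0 0 0 0 0.4" --pt "0 0 0 0 0 0 0.6" --pt "0 0 0 0 0 0 0.6" --pt "0 0 0 0 0 0 0.6" --pt "0 0 0 0 0 0.01 0.6" --pt "0 0 0 0 0 0.04 0.6" --pt "0 0 0 0 0 0.075 0.6" --pt "0 0 0 0 0 0.11 0.6" --pt "0 0 0 0 0 0.14 0.6" --pt "0 0 0 0 0 0.165 0.6" --pt "0 0 0 0 0 0.165 0.6"

```text
t: 7.5
tcp_pos: [0.5292, 0.1008, 0.276]
orientation: [-3.137, -0.011, -0.123]
ft_force: [0.9, 0.5, 0.6]
opening: 0.0514
grip_force: 0.0
```

jog_arm --pt "0 0 0 -0.002 -0.02 0 0.6" --pt "0 0 -0.4 -0.005 -0.05 0 0.6" --pt "0 0 -0.8 -0.009 -0.085 0 0.6" --pt "0 0 -1.2 -0.012 -0.12 0 0.6" --pt "0 0 -1.6 -0.015 -0.155 0 0.6" --pt "0 0 -1.6 -0.018 -0.19 0 0.6" --pt "0 0 -1.6 -0.022 -0.225 0 0.6" --pt "0 0 -1.6 -0.025 -0.25 0 0.6" --pt "0 0 -1.6 -0.027 -0.267 0 0.6" --pt "0 0 -1.6 -0.028 -0.2725 0 0.6" --pt "0 0 -1.6 -0.028 -0.2725 0 0.6" --pt "0 0 -1.6 -0.028 -0.2725 0 0.6"

```text
t: 8.5
tcp_pos: [0.4977, -0.1715, 0.2696]
orientation: [-3.141, 0.0, -0.15]
ft_force: [-0.5, 0.2, -0.2]
opening: 0.0512
grip_force: 0.0
```

Run:
```python
from h import *
R,t,s=wristRt();print({k:s[k] for k in("tcp_pos","orientation","opening","ft_force","t")})
m=manip.camera_model("wrist")
np.savez("w3.npz",R=R,t=t)
cv2.imwrite("pics/w3.png",manip.grab_frame("wrist")[:,:,::-1])
```

```text
{'tcp_pos': array([ 0.49773549, -0.17147424,  0.2695645 ]), 'orientation': array([-3.14066213e+00,  3.18061484e-04, -1.49518201e-01]), 'opening': 0.05119182671567959, 'ft_force': array([-0.52771287,  0.2390902 , -0.20181467]), 't': 8.5}
```

View pics/w3.png

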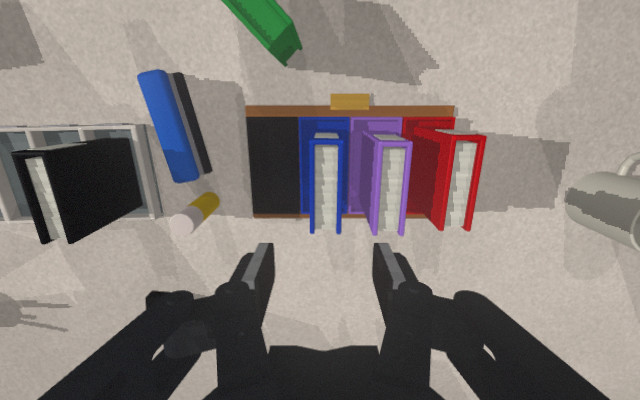

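Black stands upright in its bay, and blue (309-342, 136-233) is centred between the fingers. Descend and grip.

jog_arm --pt "0 0 0 0 -0.001 -0.02 0.6" --pt "0 0 0 0 -0.001 -0.05 0.6" --pt "0 0 0 0 -0.001 -0.08 0.6" --pt "0 0 0 0 -0.001 -0.105 0.6" --pt "0 0 0 0 -0.001 -0.13 0.6" --pt "0 0 0 0 -0.001 -0.15 0.6" --pt "0 0 0 0 -0.001 -0.163 0.6" --pt "0 0 0 0 -0.001 -0.163 0.6" --pt "0 0 0 0 -0.001 -0.163 0.6"

```text
t: 9.3
tcp_pos: [0.4979, -0.1717, 0.1062]
orientation: [-3.14, 0.001, -0.148]
ft_force: [0.7, -0.6, 0.3]
opening: 0.051
grip_force: 0.0
```

jog_arm --pt "0 0 0 0 0 0 0.3" --pt "0 0 0 0 0 0 0.25" --pt "0 0 0 0 0 0 0.2" --pt "0 0 0 0 0 0 0.2" --pt "0 0 0 0 0 0 0.2" --pt "0 0 0 0 0 0 0.2"

```text
t: 9.8
tcp_pos: [0.4991, -0.1736, 0.1079]
orientation: [-3.142, -0.003, -0.15]
ft_force: [-0.4, 0.9, 6.2]
opening: 0.0312
grip_force: 60.7
```

jog_arm --pt "0 0 0 0 0 0.01 0.2" --pt "0 0 0 0 0 0.03 0.2" --pt "0 0 0 0 0 0.06 0.2" --pt "0 0 0 0 0 0.09 0.2" --pt "0 0 0 0 0 0.12 0.2" --pt "0 0 0 0 0 0.145 0.2" --pt "0 0 0 0 0 0.165 0.2" --pt "0 0 0 0 0 0.175 0.2" --pt "0 0 0 0 0 0.175 0.2"

```text
t: 10.55
tcp_pos: [0.4985, -0.1741, 0.2839]
orientation: [3.141, -0.004, -0.151]
ft_force: [0.3, 0.5, -3.3]
opening: 0.0315
grip_force: 60.1
```

jog_arm --pt "0 0 0 0.001 0.015 0 0.2" --pt "0 0 0.4 0.004 0.045 0 0.2" --pt "0 0 0.8 0.008 0.08 0 0.2" --pt "0 0 1 0.012 0.115 0 0.2" --pt "0 0 1.2 0.016 0.15 0 0.2" --pt "0 0 1.4 0.02 0.185 0 0.2" --pt "0 0 1.6 0.024 0.22 0 0.2" --pt "0 0 1.6 0.028 0.255 0 0.2" --pt "0 0 1.6 0.031 0.29 0 0.2" --pt "0 0 1.6 0.033 0.32 0 0.2" --pt "0 0 1.6 0.034 0.335 0 0.2" --pt "0 0 1.6 0.034 0.338 0 0.2"

```text
t: 11.55
tcp_pos: [0.5301, 0.169, 0.2797]
orientation: [-3.14, 0.004, -0.115]
ft_force: [0.3, -0.0, -3.3]
opening: 0.0309
grip_force: 60.1
```

jog_arm --pt "0 0 0 0 0 0 0.2" --pt "0 0 0 0 0 -0.01 0.2"

```text
t: 11.72
tcp_pos: [0.5323, 0.1631, 0.2717]
orientation: [3.141, -0.001, -0.123]
ft_force: [0.4, 0.3, -1.6]
opening: 0.031
grip_force: 60.2
```

Run:
```python
from h import *
R,t,s=wristRt();print({k:s[k] for k in("tcp_pos","orientation","opening","ft_force","t")})
np.savez("w4.npz",R=R,t=t)
cv2.imwrite("pics/w4.png",manip.grab_frame("wrist")[:,:,::-1])
```

```text
{'tcp_pos': array([0.53233119, 0.16311355, 0.27165185]), 'orientation': array([ 3.14098019e+00, -1.33434906e-03, -1.23487009e-01]), 'opening': 0.031015819447718362, 'ft_force': array([ 0.40675648,  0.30212094, -1.6087294 ]), 't': 11.7167}
```

View pics/w4.png

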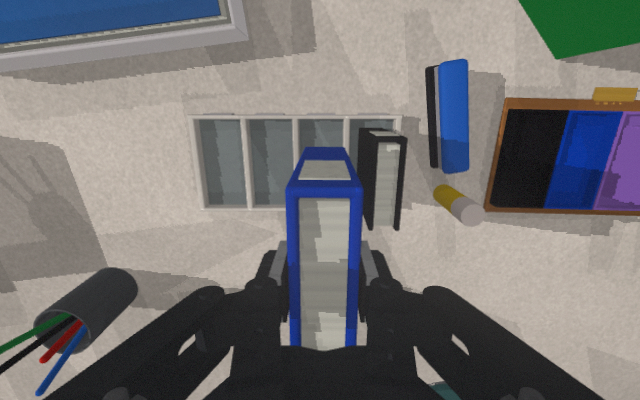

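Blue hangs over its bay (ribs at columns ~295 and ~346 on the front rim, row 115). Black stands upright in the right bay.

Run:
```python
from h import *
f=np.load("w4.npz");Rt=(f["R"],f["t"])
P=toworld([(191,115),(245,115),(295,115),(346,115),(401,115),(203,209)],.022,"wrist",Rt)[:,:2];print(P)
u=rot(-7)
print("bay centres from front rim",[(P[i]+P[i+1])/2-u@[.0645-.002,0] for i in range(4)])
print("blue",toworld([(288,186),(361,186)],.272-.107+.134,"wrist",Rt)[:,:2].mean(0)-u@[.0475,0])
print("blue bottom",toworld([(305,149),(346,149)],.272-.107+.009,"wrist",Rt)[:,:2].mean(0)-u@[.0475,0])
print("black",fit(toworld([(370,136),(406,136),(399,230),(365,228)],.131,"wrist",Rt),.095,.032))
```

```text
[[0.61682853 0.31836609]
 [0.60866085 0.25105206]
 [0.60098527 0.18850424]
 [0.59306145 0.12463655]
 [0.58443025 0.05585357]
 [0.4924183  0.33395468]]
bay centres from front rim [array([0.55071055, 0.29232591]), array([0.54278893, 0.22739498]), array([0.53498922, 0.16418723]), array([0.52671172, 0.09786189])]
blue [0.53101275 0.16076886]
blue bottom [0.52795767 0.15980761]
black (array([0.5274, 0.1012]), -7.3, (np.float64(0.03339164713497792), np.float64(0.09458441368572917), np.float64(0.03492503315049857), np.float64(0.09243907665964544)))
```

jog_arm --pt "0 0 0 0.001 0.001 -0.02 0.2" --pt "0 0 0 0.002 0.002 -0.05 0.2" --pt "0 0 0 0.002 0.002 -0.08 0.2" --pt "0 0 0 0.002 0.002 -0.11 0.2" --pt "0 0 0 0.002 0.002 -0.13 0.2" --pt "0 0 0 0.002 0.002 -0.143 0.2" --pt "0 0 0 0.002 0.002 -0.152 0.2" --pt "0 0 0 0.002 0.002 -0.159 0.2" --pt "0 0 0 0.002 0.002 -0.163 0.2" --pt "0 0 0 0.002 0.002 -0.165 0.2" --pt "0 0 0 0.002 0.002 -0.1655 0.2" --pt "0 0 0 0.002 0.002 -0.166 0.2"

```text
t: 12.77
tcp_pos: [0.5344, 0.1665, 0.1063]
orientation: [-3.141, -0.001, -0.123]
ft_force: [-0.8, 0.3, -2.5]
opening: 0.0312
grip_force: 59.9
```

jog_arm --pt "0 0 0 0 0 -0.0005 0.2" --pt "0 0 0 0 0 -0.001 0.2"

```text
t: 12.93
tcp_pos: [0.5342, 0.1666, 0.1052]
orientation: [-3.141, -0.001, -0.122]
ft_force: [0.4, -0.3, -2.7]
opening: 0.0312
grip_force: 59.9
```

jog_arm --pt "0 0 0 0 0 -0.0005 0.2" --pt "0 0 0 0 0 -0.001 0.2" --pt "0 0 0 0 0 -0.001 0.2"

```text
t: 13.18
tcp_pos: [0.5341, 0.1666, 0.1049]
orientation: [-3.141, -0.001, -0.122]
ft_force: [-2.6, 0.2, 7.4]
opening: 0.031
grip_force: 61.2
```

jog_arm --pt "0 0 0 0 0 0 0.4" --pt "0 0 0 0 0 0 0.6" --pt "0 0 0 0 0 0 0.6" --pt "0 0 0 0 0 0 0.6" --pt "0 0 0 0 0 0.01 0.6" --pt "0 0 0 0 0 0.04 0.6" --pt "0 0 0 0 0 0.075 0.6" --pt "0 0 0 0 0 0.11 0.6" --pt "0 0 0 0 0 0.14 0.6" --pt "0 0 0 0 0 0.166 0.6" --pt "0 0 0 0 0 0.166 0.6"

```text
t: 14.1
tcp_pos: [0.5372, 0.1678, 0.2762]
orientation: [-3.136, -0.011, -0.123]
ft_force: [0.7, -0.2, 0.1]
opening: 0.051
grip_force: 0.0
```

jog_arm --pt "0 0 0 -0.002 -0.02 0 0.6" --pt "0 0 -0.4 -0.006 -0.055 0 0.6" --pt "0 0 -0.8 -0.011 -0.093 0 0.6" --pt "0 0 -1.2 -0.016 -0.132 0 0.6" --pt "0 0 -1.6 -0.021 -0.171 0 0.6" --pt "0 0 -1.6 -0.026 -0.21 0 0.6" --pt "0 0 -1.6 -0.031 -0.249 0 0.6" --pt "0 0 -1.6 -0.036 -0.288 0 0.6" --pt "0 0 -1.6 -0.04 -0.327 0 0.6" --pt "0 0 -1.6 -0.044 -0.362 0 0.6" --pt "0 0 -1.6 -0.047 -0.39 0 0.6" --pt "0 0 -1.6 -0.048 -0.402 0 0.6"

```text
t: 15.1
tcp_pos: [0.484, -0.2408, 0.2696]
orientation: [3.139, 0.0, -0.157]
ft_force: [-0.9, -0.3, 0.5]
opening: 0.051
grip_force: 0.0
```

jog_arm --pt "0 0 0 0 0 0 0.6" --pt "0 0 0 0 0 0 0.6"

```text
t: 15.27
tcp_pos: [0.4857, -0.2347, 0.2694]
orientation: [-3.14, 0.001, -0.151]
ft_force: [0.0, 0.4, 0.3]
opening: 0.0514
grip_force: 0.0
```

Run:
```python
from h import *
R,t,s=wristRt();print({k:s[k] for k in("tcp_pos","orientation","opening","ft_force","t")})
np.savez("w5.npz",R=R,t=t)
cv2.imwrite("pics/w5.png",manip.grab_frame("wrist")[:,:,::-1])
```

```text
{'tcp_pos': array([ 0.48568657, -0.23474096,  0.26941544]), 'orientation': array([-3.14044138e+00,  6.03002725e-04, -1.50574411e-01]), 'opening': 0.051351853318610044, 'ft_force': array([0.03294403, 0.40155898, 0.30500366]), 't': 15.2667}
```

View pics/w5.png

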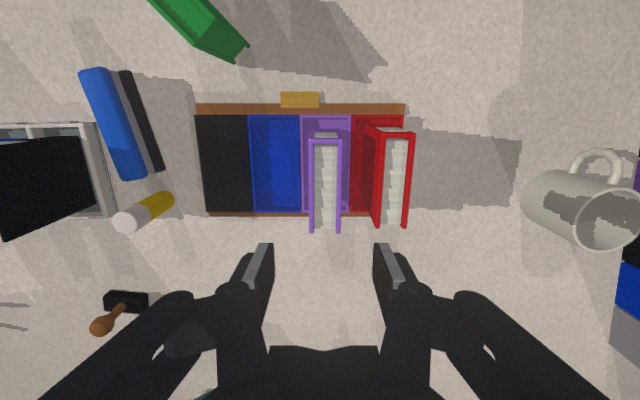

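Purple (308-342, 136-233) is centred between the fingers, same as the earlier two. Grip and lift.

jog_arm --pt "0 0 0 0 -0.001 -0.02 0.6" --pt "0 0 0 0 -0.001 -0.05 0.6" --pt "0 0 0 0 -0.001 -0.08 0.6" --pt "0 0 0 0 -0.001 -0.105 0.6" --pt "0 0 0 0 -0.001 -0.13 0.6" --pt "0 0 0 0 -0.001 -0.15 0.6" --pt "0 0 0 0 -0.001 -0.163 0.6" --pt "0 0 0 0 -0.001 -0.163 0.6" --pt "0 0 0 0 -0.001 -0.163 0.6"

```text
t: 16.07
tcp_pos: [0.4861, -0.234, 0.1062]
orientation: [-3.14, 0.002, -0.147]
ft_force: [0.2, -0.8, 0.5]
opening: 0.0513
grip_force: 0.0
```

jog_arm --pt "0 0 0 0 0 0 0.3" --pt "0 0 0 0 0 0 0.25" --pt "0 0 0 0 0 0 0.2" --pt "0 0 0 0 0 0 0.2" --pt "0 0 0 0 0 0 0.2" --pt "0 0 0 0 0 0 0.2"

```text
t: 16.57
tcp_pos: [0.4871, -0.2367, 0.1079]
orientation: [3.141, -0.003, -0.15]
ft_force: [0.4, 1.4, 7.0]
opening: 0.0309
grip_force: 60.8
```

jog_arm --pt "0 0 0 0 0 0.01 0.2" --pt "0 0 0 0 0 0.03 0.2" --pt "0 0 0 0 0 0.06 0.2" --pt "0 0 0 0 0 0.09 0.2" --pt "0 0 0 0 0 0.12 0.2" --pt "0 0 0 0 0 0.145 0.2" --pt "0 0 0 0 0 0.165 0.2" --pt "0 0 0 0 0 0.175 0.2" --pt "0 0 0 0 0 0.175 0.2"

```text
t: 17.32
tcp_pos: [0.4865, -0.2373, 0.284]
orientation: [3.14, -0.004, -0.151]
ft_force: [0.2, -0.2, -2.5]
opening: 0.031
grip_force: 59.9
```

jog_arm --pt "0 0 0 0.002 0.015 0 0.2" --pt "0 0 0.4 0.006 0.045 0 0.2" --pt "0 0 0.8 0.01 0.08 0 0.2" --pt "0 0 1 0.014 0.115 0 0.2" --pt "0 0 1.2 0.018 0.15 0 0.2" --pt "0 0 1.4 0.022 0.185 0 0.2" --pt "0 0 1.6 0.026 0.22 0 0.2" --pt "0 0 1.6 0.03 0.255 0 0.2" --pt "0 0 1.6 0.034 0.29 0 0.2" --pt "0 0 1.6 0.038 0.325 0 0.2" --pt "0 0 1.6 0.042 0.36 0 0.2" --pt "0 0 1.6 0.046 0.39 0 0.2"

```text
t: 18.32
tcp_pos: [0.5301, 0.1556, 0.2796]
orientation: [3.141, 0.004, -0.121]
ft_force: [0.6, -0.1, -2.3]
opening: 0.0311
grip_force: 59.9
```

jog_arm --pt "0 0 0 0.003 0.03 0 0.2" --pt "0 0 0 0.007 0.055 0 0.2" --pt "0 0 0 0.009 0.07 0 0.2" --pt "0 0 0 0.01 0.0775 0 0.2" --pt "0 0 0 0.01 0.0775 -0.005 0.2" --pt "0 0 0 0.01 0.0775 -0.01 0.2" --pt "0 0 0 0.01 0.0775 -0.01 0.2"

```text
t: 18.9
tcp_pos: [0.5408, 0.2276, 0.2696]
orientation: [3.138, 0.003, -0.125]
ft_force: [-1.5, -1.2, -2.1]
opening: 0.0312
grip_force: 60.0
```

Run:
```python
from h import *
R,t,s=wristRt();print({k:s[k] for k in("tcp_pos","orientation","opening","ft_force","t")})
np.savez("w6.npz",R=R,t=t)
cv2.imwrite("pics/w6.png",manip.grab_frame("wrist")[:,:,::-1])
```

```text
{'tcp_pos': array([0.54081807, 0.22756128, 0.26959557]), 'orientation': array([ 3.13766604e+00,  3.11894268e-03, -1.25183085e-01]), 'opening': 0.03122943293891255, 'ft_force': array([-1.4715157 , -1.18015394, -2.11182278]), 't': 18.9}
```

View pics/w6.png

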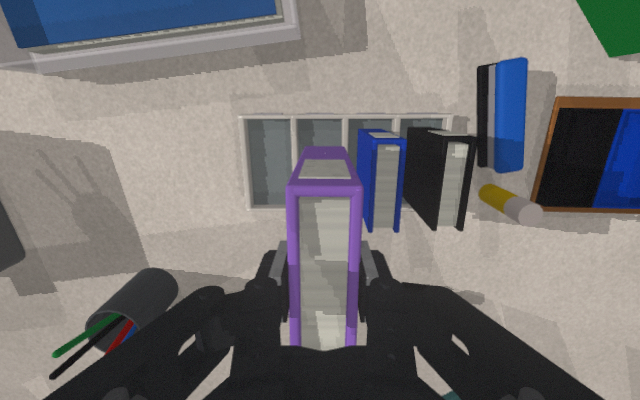

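Purple hangs over its bay (ribs at columns 293 and 344), with blue and black upright to its right. Lower it.

jog_arm --pt "0 0 0 0.001 0 -0.02 0.2" --pt "0 0 0 0.001 0 -0.05 0.2" --pt "0 0 0 0.001 0 -0.08 0.2" --pt "0 0 0 0.001 0 -0.11 0.2" --pt "0 0 0 0.001 0 -0.13 0.2" --pt "0 0 0 0.001 0 -0.143 0.2" --pt "0 0 0 0.001 0 -0.152 0.2" --pt "0 0 0 0.001 0 -0.159 0.2" --pt "0 0 0 0.001 0 -0.163 0.2" --pt "0 0 0 0.001 0 -0.165 0.2" --pt "0 0 0 0.001 0 -0.166 0.2" --pt "0 0 0 0.001 0 -0.166 0.2"

```text
t: 19.95
tcp_pos: [0.5432, 0.231, 0.1062]
orientation: [-3.141, -0.001, -0.122]
ft_force: [-0.5, -0.8, -3.0]
opening: 0.031
grip_force: 59.8
```

jog_arm --pt "0 0 0 0 0 -0.0005 0.2" --pt "0 0 0 0 0 -0.001 0.2" --pt "0 0 0 0 0 -0.0015 0.2" --pt "0 0 0 0 0 -0.0015 0.2"

```text
t: 20.28
tcp_pos: [0.5431, 0.2311, 0.105]
orientation: [-3.141, -0.001, -0.122]
ft_force: [-1.3, -0.6, 4.7]
opening: 0.0312
grip_force: 60.6
```

jog_arm --pt "0 0 0 0 0 0 0.4" --pt "0 0 0 0 0 0 0.6" --pt "0 0 0 0 0 0 0.6" --pt "0 0 0 0 0 0 0.6" --pt "0 0 0 0 0 0.01 0.6" --pt "0 0 0 0 0 0.04 0.6" --pt "0 0 0 0 0 0.075 0.6" --pt "0 0 0 0 0 0.11 0.6" --pt "0 0 0 0 0 0.14 0.6" --pt "0 0 0 0 0 0.166 0.6" --pt "0 0 0 0 0 0.166 0.6"

```text
t: 21.2
tcp_pos: [0.546, 0.2328, 0.277]
orientation: [-3.135, -0.01, -0.122]
ft_force: [-0.1, 0.2, 0.9]
opening: 0.0513
grip_force: 0.0
```

jog_arm --pt "0 0 0 -0.002 -0.02 0 0.6" --pt "0 0 -0.4 -0.006 -0.055 0 0.6" --pt "0 0 -0.8 -0.01 -0.093 0 0.6" --pt "0 0 -1.2 -0.015 -0.132 0 0.6" --pt "0 0 -1.6 -0.02 -0.171 0 0.6" --pt "0 0 -1.6 -0.025 -0.21 0 0.6" --pt "0 0 -1.6 -0.029 -0.249 0 0.6" --pt "0 0 -1.6 -0.033 -0.288 0 0.6" --pt "0 0 -1.6 -0.037 -0.327 0 0.6" --pt "0 0 -1.6 -0.042 -0.366 0 0.6" --pt "0 0 -1.6 -0.046 -0.4 0 0.6" --pt "0 0 -1.6 -0.05 -0.433 0 0.6"

```text
t: 22.2
tcp_pos: [0.4917, -0.2043, 0.2702]
orientation: [3.141, 0.0, -0.151]
ft_force: [0.8, 0.9, -0.1]
opening: 0.051
grip_force: 0.0
```

jog_arm --pt "0 0 0 -0.003 -0.03 0 0.6" --pt "0 0 0 -0.006 -0.06 0 0.6" --pt "0 0 0 -0.009 -0.085 0 0.6" --pt "0 0 0 -0.011 -0.1 0 0.6" --pt "0 0 0 -0.011 -0.1 0 0.6" --pt "0 0 0 -0.011 -0.1 0 0.6"

```text
t: 22.7
tcp_pos: [0.4812, -0.3026, 0.2699]
orientation: [-3.141, 0.001, -0.152]
ft_force: [0.2, 0.9, 0.6]
opening: 0.0511
grip_force: 0.0
```

Run:
```python
from h import *
R,t,s=wristRt();print({k:s[k] for k in("tcp_pos","orientation","opening","ft_force","t","qpos")})
np.savez("w7.npz",R=R,t=t)
cv2.imwrite("pics/w7.png",manip.grab_frame("wrist")[:,:,::-1])
```

```text
{'tcp_pos': array([ 0.48117906, -0.30255607,  0.2698903 ]), 'orientation': array([-3.14110799e+00,  6.21366946e-04, -1.52408784e-01]), 'opening': 0.05113946453081028, 'ft_force': array([0.18039029, 0.94146469, 0.59602016]), 't': 22.7, 'qpos': array([ 0.53445777,  0.35227315, -0.06866089,  1.92735052,  0.0307909 ,
        0.86370827, -1.27322762])}
```

View pics/w7.png

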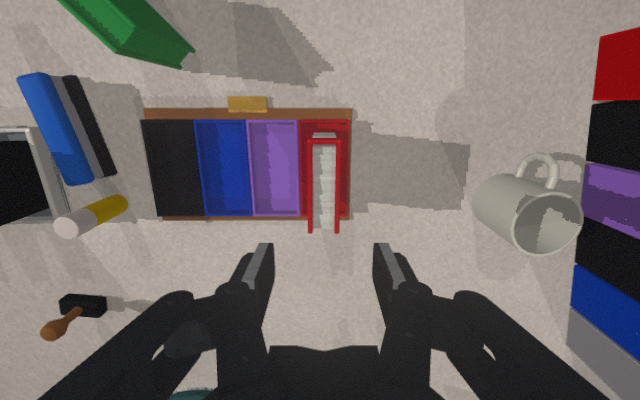

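Red (307-341, 136-233) is centred between the fingers. Grip and lift.

jog_arm --pt "0 0 0 0 0 -0.02 0.6" --pt "0 0 0 0 0 -0.05 0.6" --pt "0 0 0 0 0 -0.08 0.6" --pt "0 0 0 0 0 -0.105 0.6" --pt "0 0 0 0 0 -0.13 0.6" --pt "0 0 0 0 0 -0.15 0.6" --pt "0 0 0 0 0 -0.163 0.6" --pt "0 0 0 0 0 -0.163 0.6" --pt "0 0 0 0 0 -0.163 0.6"

```text
t: 23.5
tcp_pos: [0.482, -0.3001, 0.1068]
orientation: [-3.14, 0.001, -0.148]
ft_force: [0.7, -0.8, -0.5]
opening: 0.0513
grip_force: 0.0
```

jog_arm --pt "0 0 0 0 0 0 0.3" --pt "0 0 0 0 0 0 0.25" --pt "0 0 0 0 0 0 0.2" --pt "0 0 0 0 0 0 0.2" --pt "0 0 0 0 0 0 0.2" --pt "0 0 0 0 0 0 0.2"

```text
t: 24.0
tcp_pos: [0.483, -0.3026, 0.1085]
orientation: [3.141, -0.003, -0.15]
ft_force: [0.4, 1.2, 5.9]
opening: 0.0312
grip_force: 60.6
```

jog_arm --pt "0 0 0 0 0 0.01 0.2" --pt "0 0 0 0 0 0.03 0.2" --pt "0 0 0 0 0 0.06 0.2" --pt "0 0 0 0 0 0.09 0.2" --pt "0 0 0 0 0 0.12 0.2" --pt "0 0 0 0 0 0.145 0.2" --pt "0 0 0 0 0 0.165 0.2" --pt "0 0 0 0 0 0.175 0.2" --pt "0 0 0 0 0 0.175 0.2"

```text
t: 24.75
tcp_pos: [0.4825, -0.3027, 0.2845]
orientation: [3.14, -0.004, -0.151]
ft_force: [0.8, -0.0, -2.6]
opening: 0.031
grip_force: 59.9
```

jog_arm --pt "0 0 0 0.002 0.015 0 0.2" --pt "0 0 0.4 0.006 0.045 0 0.2" --pt "0 0 0.8 0.01 0.08 0 0.2" --pt "0 0 1 0.014 0.115 0 0.2" --pt "0 0 1.2 0.018 0.15 0 0.2" --pt "0 0 1.4 0.022 0.185 0 0.2" --pt "0 0 1.6 0.026 0.22 0 0.2" --pt "0 0 1.6 0.03 0.255 0 0.2" --pt "0 0 1.6 0.034 0.29 0 0.2" --pt "0 0 1.6 0.038 0.325 0 0.2" --pt "0 0 1.6 0.042 0.36 0 0.2" --pt "0 0 1.6 0.046 0.395 0 0.2"

```text
t: 25.75
tcp_pos: [0.5261, 0.094, 0.2801]
orientation: [3.14, 0.004, -0.122]
ft_force: [0.2, 0.1, -1.9]
opening: 0.031
grip_force: 60.0
```

jog_arm --pt "0 0 0 0.004 0.035 0 0.2" --pt "0 0 0 0.008 0.07 0 0.2" --pt "0 0 0 0.012 0.105 0 0.2" --pt "0 0 0 0.016 0.14 0 0.2" --pt "0 0 0 0.02 0.17 0 0.2" --pt "0 0 0 0.021 0.19 0 0.2" --pt "0 0 0 0.022 0.2 0 0.2" --pt "0 0 0 0.022 0.2025 -0.005 0.2" --pt "0 0 0 0.022 0.2025 -0.01 0.2" --pt "0 0 0 0.022 0.2025 -0.01 0.2"

```text
t: 26.58
tcp_pos: [0.5488, 0.2921, 0.2696]
orientation: [3.137, 0.003, -0.124]
ft_force: [-0.5, -0.7, -3.3]
opening: 0.0312
grip_force: 60.0
```

Run:
```python
from h import *
R,t,s=wristRt();print({k:s[k] for k in("tcp_pos","orientation","opening","ft_force","t")})
np.savez("w8.npz",R=R,t=t)
cv2.imwrite("pics/w8.png",manip.grab_frame("wrist")[:,:,::-1])
```

```text
{'tcp_pos': array([0.54881709, 0.29205489, 0.26958944]), 'orientation': array([ 3.13680673,  0.00340722, -0.12447849]), 'opening': 0.031184219139768876, 'ft_force': array([-0.52326373, -0.67771077, -3.33438739]), 't': 26.5833}
```

View pics/w8.png

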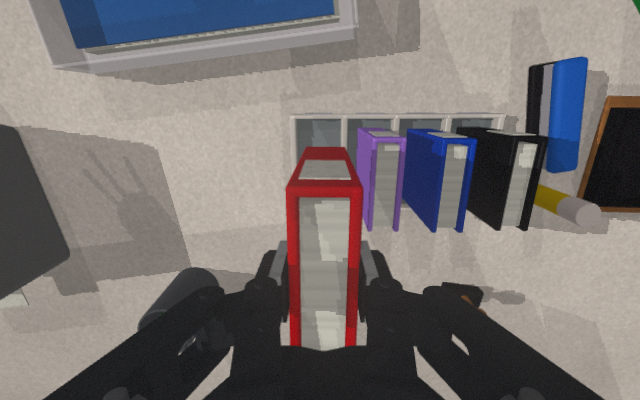

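Red hangs over the leftmost bay (297-343), and the other three are upright and in order. Lower it.

jog_arm --pt "0 0 0 0.001 0 -0.02 0.2" --pt "0 0 0 0.001 0 -0.05 0.2" --pt "0 0 0 0.001 0 -0.08 0.2" --pt "0 0 0 0.001 0 -0.11 0.2" --pt "0 0 0 0.001 0 -0.13 0.2" --pt "0 0 0 0.001 0 -0.143 0.2" --pt "0 0 0 0.001 0 -0.152 0.2" --pt "0 0 0 0.001 0 -0.159 0.2" --pt "0 0 0 0.001 0 -0.163 0.2" --pt "0 0 0 0.001 0 -0.165 0.2" --pt "0 0 0 0.001 0 -0.166 0.2" --pt "0 0 0 0.001 0 -0.166 0.2"

```text
t: 27.63
tcp_pos: [0.5513, 0.2957, 0.1068]
orientation: [-3.141, -0.001, -0.122]
ft_force: [0.0, 0.0, -1.1]
opening: 0.031
grip_force: 59.9
```

jog_arm --pt "0 0 0 0 0 -0.0005 0.2" --pt "0 0 0 0 0 -0.001 0.2" --pt "0 0 0 0 0 -0.0015 0.2" --pt "0 0 0 0 0 -0.0015 0.2"

```text
t: 27.97
tcp_pos: [0.5511, 0.2957, 0.1056]
orientation: [-3.141, -0.001, -0.122]
ft_force: [-1.3, -0.8, 4.1]
opening: 0.0308
grip_force: 60.6
```

jog_arm --pt "0 0 0 0 0 0 0.4" --pt "0 0 0 0 0 0 0.6" --pt "0 0 0 0 0 0 0.6" --pt "0 0 0 0 0 0 0.6" --pt "0 0 0 0 0 0.01 0.6" --pt "0 0 0 0 0 0.04 0.6" --pt "0 0 0 0 0 0.075 0.6" --pt "0 0 0 0 0 0.11 0.6" --pt "0 0 0 0 0 0.14 0.6" --pt "0 0 0 0 0 0.17 0.6" --pt "0 0 0 0 0 0.2 0.6" --pt "0 0 0 0 0 0.2 0.6"

```text
t: 28.97
tcp_pos: [0.5539, 0.2978, 0.3125]
orientation: [-3.133, -0.011, -0.123]
ft_force: [1.5, 0.8, 0.2]
opening: 0.0516
grip_force: 0.0
```

jog_arm --pt "0 0 0 -0.01 0.02 0 0.6" --pt "0 0 0 -0.02 0.05 0 0.6" --pt "0 0 0 -0.03 0.08 0 0.6" --pt "0 0 0 -0.04 0.11 0 0.6" --pt "0 0 0 -0.05 0.13 0 0.6" --pt "0 0 0 -0.05 0.13 0 0.6" --pt "0 0 0 -0.05 0.13 0 0.6"

```text
t: 29.55
tcp_pos: [0.4992, 0.4271, 0.3047]
orientation: [-3.141, 0.001, -0.118]
ft_force: [0.9, -0.9, 0.3]
opening: 0.0511
grip_force: 0.0
```

Run:
```python
from h import *
a=manip.grab_frame("top")[:,:,::-1];b=manip.grab_frame("scene")[:,:,::-1]
z=lambda i:cv2.resize(i,(400,480),interpolation=cv2.INTER_CUBIC)
cv2.imwrite("pics/f.png",np.hstack([cv2.resize(a[130:300,130:300],(400,400),interpolation=cv2.INTER_CUBIC),cv2.resize(b[110:310,310:510],(400,400),interpolation=cv2.INTER_CUBIC)]))
```

```text
(no output)
```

View pics/f.png

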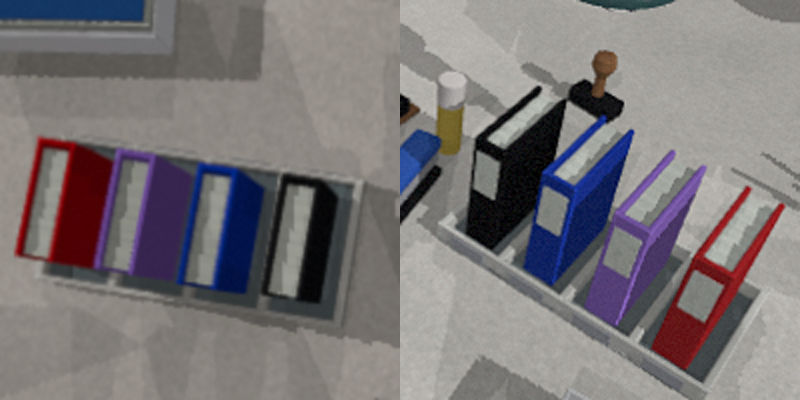

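All four stand upright in their own bays in the order red, purple, blue, black from left to right, and the gripper is clear.

```bash
python3 -c "
from rig import manip
print(manip.finish_job())"
```

```text
the job is handed in; nothing more can be done
None
```

All four binders now stand upright in the white rack in reverse order (red, purple, blue, black from left to right), and I've handed the job in after about 30 s of the 120 s allowed; no verdict came back.

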